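# Draw the board out from under the box stack

## Task

A stack of parts boxes has been set down on the bare metal end of the driver board. Draw the board out from under the stack, without touching, shifting or toppling the boxes and the reel on top, and bring it fully home in the metal squaring corner, flat on the mat, with its bare metal end against the far bar and its right-hand side against the right bar. Press only lightly on the board, push only lightly against the bars, and leave the cutters, the bottle and the mug alone.

Things in the scene. Friction and masses are not known exactly. Their poses are not given: they have to be found in the camera images.
- board: driver board lying flat on the mat: smooth aluminium base plate 150 x 100 x 3 mm with a green circuit board 90 x 100 x 2 mm on its front part, about 160 g. Origin: centre of the plate's underside. x runs along the 150 mm from the front end (-75 mm) to the bare metal tail end (+75 mm), y across, z up. Green part: x -75 to +15 mm, top at z = 5 mm. Chips up to z = 16 mm between x -30 and +12 mm
- board_margin (a point): middle of the board's bare green front margin, on its top (x -58, y 0, z 5 mm on the board). The margin, x -75 to -37 mm by the full 100 mm width, is the place to press: the board is too wide to pinch, but fingertips hold on the green face (friction 0.7 or more) while the metal slides on mat and box (about 0.22), so pressed down with 7 to 12 N it goes along. Over 25 N damages it
- board_tail (a point): middle of the board's tail end, at its underside: x = +75 mm on the board. The tail, x +15 to +75 mm, is bare metal, its top at z = 3 mm; its last 45 to 52 mm lie under the lowest box at the start. Once out it can be pressed and pushed there too. Pressed near one end, the board may swing about the fingertips as it is dragged, the free end trailing
- box_low: lowest box of the stack, dark grey, 170 x 120 x 28 mm, about 120 g, origin at the centre of its underside, x along the 170 mm, front face (x = -85 mm) towards the board's green part. Its front rests on the board's tail and its rear edge on the mat, so it leans by about 1.5 degrees until the board is out. Rubbing on the mat holds it back while the board is drawn slowly, at 50 mm/s or less
- box_mid: blue box 90 x 100 x 30 mm standing on the rear part of box_low, origin at the centre of its underside. About 180 g
- box_top: red box 84 x 88 x 26 mm standing on box_mid, origin at the centre of its underside. About 140 g
- reel: solder reel standing upright on box_top, 48 mm diameter, 34 mm high, origin at the centre of its underside. About 90 g
- corner: fixed squaring corner: two aluminium bars 12 mm wide, 8 mm high, on the mat. Origin: the inner corner at the mat's surface; x points away from the robot, y to the left. Far bar: face at x = 0, from y 0 to 115 mm. Right bar: face at y = 0, from x -150 mm to 0. Board home: axes parallel to these, tail edge on the far bar, -y side on the right bar, origin at x -75, y +50 mm. Push with under 15 N
- mat: dark smooth cushioned bench mat, 600 x 1060 x 2 mm; its top, on which everything stands, is 2 mm above the work surface (its origin is at the work surface). It gives about 0.25 mm under 10 N
- cutters: wire cutters with red handles lying on the mat, 140 x 66 x 14 mm, long along x, origin near the pivot; leave alone
- flux: small amber bottle, 40 mm diameter, 75 mm high, origin under its centre; leave alone
- mug: white mug, 80 mm diameter, 92 mm high, origin under its centre, handle at +y; leave alone
Mind the look-alikes: they are no part of the job. Leave any white look-alike of the board alone. Leave any black look-alike of the corner alone.

How it is judged:
By the outcome, as a careful person would: the job done as asked, in the order asked, and still so for the second after the job is handed in, with the robot touching nothing.
It also fails if it takes over 72 s, if anything falls off the work surface, if the arm or the gripper's body presses on something with over 40 N, if the wrist force passes 120 N, or if a joint passes its speed limit or range.

## Robot

A 7-joint arm with a two-finger parallel gripper is mounted at the origin on the work surface. World frame = base frame: x ahead of the robot, y to its left, z up, the work surface at z = 0. Lengths are in m, angles in rad, forces in N, time in s.
With the tool pointing down it reaches from about 0.4 to 0.85 m from the base axis. Payload 4.5 kg.
Tool frame: the origin (TCP) lies between the finger pads; the fingertips stand 11 mm ahead of it and the grasp point (between the pads) lies 8 mm behind it (r.tip_reach is the distance from the TCP to the fingertips, in m); x points along the fingers, y is the direction in which the jaws open and shut, and the axes are right-handed (so a half turn about x gives the same grasp; the last joint's range is limited). The gripper opens to 88 mm and grips with 3 to 60 N. Pads are 18 mm wide; open, the fingers measure 123 mm over their backs; the gripper's body (75 mm by 187 mm) begins 45 mm behind the grasp point.
Start: joints at [1.176, 0.689, -0.195, 1.565, 0.157, 0.902, -0.215], TCP at [0.26, -0.568, 0.25] pointing down, gripper open.
Joint ranges: [-3.01, 3.01], [-0.46, 2.08], [-1.47, 1.51], [0.13, 2.56], [-1, 4.14], [0.04, 2.09], [-2.66, 2.66]. Speed limits (rad/s): [2.57, 2.57, 3.14, 3.14, 3.14, 3.14, 3.14].

## Interface

Orientations are given as a unit quaternion [x, y, z, w].
In Python, from plant import r gives the robot as it stands.
- The arm moves only by the tool drive_tool, never from a script. Its argument "deltas" is a list of rows, each a list of 3 entries, a list of its own where there are three numbers: the turn, a rotation vector about the tool's x, y, z in degrees, then the shift along the tool's x, y, z in cm, then the finger opening in cm, from 0 to 8.81. A call has 1 to 12 rows; each row shifts and turns the commanded pose from where the row before left it, along the tool's axes as they then stand; what a row does not reach is not made up. A row lasts 1/12 s, in which the tool goes at most 41.7 mm and 7.16 degrees, less where a joint would pass 70% of its speed; a pose out of reach is approached as far as the arm can. A call is refused whole if a number of a shift passes 4.17 or a number of a turn 7.16, either way. A call with a gripper value outside its range is refused whole. The fingers move at their own pace and stop on an object; "force" is the grip in N (left out, the last holds). Time passes only in rows, so rows that do not move let the fingers close. It gives the time, the measured TCP pose, the force and the opening at its end, in the units of the state.
- r.get_state(): the state, without advancing time (a new reading comes with each control period).
- r.snapshot(name): name is "scene" or "top" or "wrist"; returns a dict with "color" (400x640x3 uint8, red, green, blue), "fov_y" (degrees; the focal length in pixels is half the picture's height over the tangent of half this angle, whatever the lens; pixels are square), "cx", "cy" (the principal point, pixels), "extrinsics" (4x4, takes a point from world to camera coordinates); the wrist camera has in their place "tool_from_camera" (4x4, takes a point from camera to tool coordinates, whose origin is the TCP and whose axes are the tool frame's). Camera axes: x right, y up, looking along -z (the intrinsics and any distortion apply to the point x, -y, -z); pixel columns grow to the right and rows downward; lengths in m; the calibration is good to about 2 mm. The wrist camera is an equidistant fisheye: a pixel r from the principal point sees the ray r / f radians off the axis. A picture is of the moment at which its call begins: read the wrist's pose just before it. There is no depth.
- r.finish_job(): hands the job in, once; it reports no verdict.
The state is a dict: "clock": time; "q": joint angles; "qd": joint speeds; "joint_torque": joint torques, N m; "tool_pos": TCP position; "eef_rot": TCP orientation; "contact_force": force on the tool from outside, world axes, zero at the start; "moment": the same for the moment, N m; "opening": opening from 0.0 (shut) to 1.0 (fully open).
Only numpy, scipy, OpenCV 4.12 (cv2) and the standard library are available. Lean on these libraries where they do the work, as an engineer would, in place of code of your own. Each camera call takes 0.05 s, during which the arm holds its last target. There are 200 camera calls.

## Working session

There is one attempt and no reset: what is moved stays moved. The work goes in short steps, Python scripts to look and compute and a tool call to move; the robot and the scene stay as the last step left them, time stands still between calls to the robot, and variables do not carry over. Pictures are saved under pics/ and viewed, about 8 in all and at most 12, crops included, and the job is handed in when it is done.

Besides the shell and the picture viewer there is one more tool, called after ">>>" by a JSON object that holds its "op" and its "data". drive_tool: Moves the arm, as the interface text tells. Its arguments: {"type":"object","properties":{"deltas":{"type":"array","items":{"type":"array"}},"force":{"type":"number"}},"required":["deltas"]}

```bash
mkdir -p pics
cat > h.py <<'E'
import numpy as np,cv2
from plant import r
def snap(n,f):
    s=r.snapshot(n); cv2.imwrite(f'pics/{f}.png',s['color'][:,:,::-1]); np.save(f'pics/{f}.npy',{k:v for k,v in s.items()},allow_pickle=True); return s
def load(f): return np.load(f'pics/{f}.npy',allow_pickle=True).item()
def foc(s): return 200/np.tan(np.radians(s['fov_y']/2))
def p2w(s,uv,z):
    E=np.array(s['extrinsics']);f=foc(s);u,v=uv
    d=np.array([(u-s['cx'])/f,-(v-s['cy'])/f,-1]);R=E[:3,:3];c=-R.T@E[:3,3];d=R.T@d
    return c+d*(z-c[2])/d[2]
def w2p(s,P):
    E=np.array(s['extrinsics']);f=foc(s);p=(E@np.c_[np.atleast_2d(P),np.ones(len(np.atleast_2d(P)))].T)[:3]
    return np.c_[s['cx']+f*p[0]/-p[2],s['cy']+f*p[1]/p[2]]
E
python3 - <<'E'
from h import *
for n in('scene','top'):
    s=snap(n,n+'0'); print(n,s['fov_y'],s['cx'],s['cy'],[k for k in s]); print(np.round(s['extrinsics'],3))
print(r.get_state(),r.tip_reach)
E
```

```text
scene 43.80740336780943 322.8305413914429 197.20537610221353 ['color', 'fov_y', 'cx', 'cy', 'extrinsics']
[[ 0.665  0.747  0.007 -0.277]
 [-0.544  0.479  0.689  0.209]
 [ 0.511 -0.462  0.725 -2.079]
 [ 0.     0.     0.     1.   ]]
top 57.5682092661332 322.8896011588608 201.4687824591122 ['color', 'fov_y', 'cx', 'cy', 'extrinsics']
[[ 0.024 -1.     0.01  -0.056]
 [ 0.986  0.025  0.163 -0.484]
 [-0.163  0.006  0.987 -1.745]
 [ 0.     0.     0.     1.   ]]
{'clock': 0.1, 'q': array([ 1.17579486,  0.68989725, -0.19451914,  1.56623132,  0.15731113,
        0.90247206, -0.21511311]), 'qd': array([-0.00060701,  0.00016604,  0.00104448, -0.00230195,  0.00136605,
       -0.00166436, -0.00013509]), 'joint_torque': array([-3.64351268e-03, -5.28500068e+01, -1.27148632e+00, -1.53835505e+01,
       -5.25292021e-02,  2.02608979e-03,  2.37242750e-05]), 'tool_pos': array([ 0.25959992, -0.56794464,  0.24899429]), 'eef_rot': array([-0.69074769, -0.15101642,  0.69107541, -0.14992146]), 'contact_force': array([-0.21631208, -0.31686994, -0.43809531]), 'moment': array([-0.05070604, -0.01316873,  0.01499618]), 'opening': 1.0005323176796448} 0.011
```

View pics/top0.png

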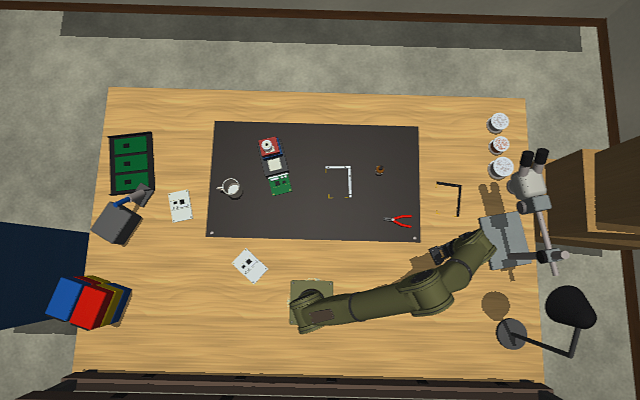

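View pics/scene0.png

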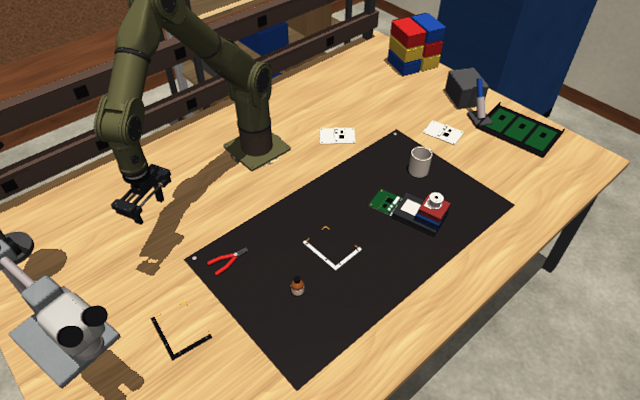

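The top view shows the green board at about (280,184) with the stack behind it. The white look-alike boards are off the mat at (180,206) and (250,266). The silver corner, on the mat, is at about (350,168), and the black look-alike is off the mat at (455,190). The green board and the silver corner on the mat fit the description. I'll confirm with one enlarged crop.

Run:
```python
from h import *
s=load('top0'); c=s['color'][130:210,220:395,::-1]
cv2.imwrite('pics/c1.png',cv2.resize(c,None,fx=4.5,fy=4.5,interpolation=cv2.INTER_CUBIC))
for n,uv,z in[('greenctr',(280,184),.007),('corner',(350,168),.002),('mug',(230,187),.05),('flux',(379,170),.04),('reel',(266,146),.12)]: print(n,p2w(s,uv,z))
```

```text
greenctr [0.5740485 0.1734652 0.007    ]
corner [ 0.66753612 -0.17820059  0.002     ]
mug [0.54356917 0.41227638 0.05      ]
flux [ 0.65110798 -0.31983546  0.04      ]
reel [0.73433409 0.23546389 0.12      ]
```

View pics/c1.png

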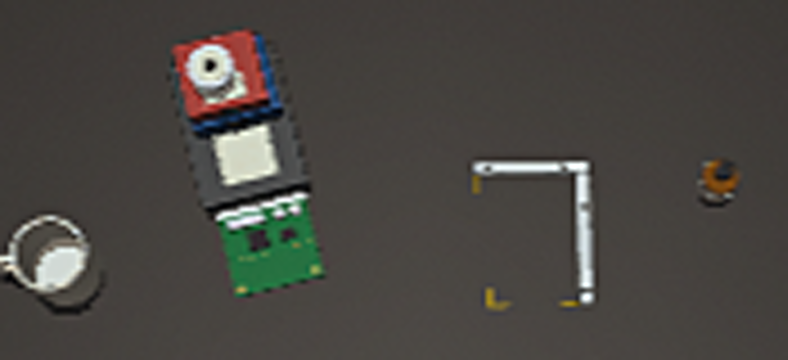

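The crop confirms the green board under the grey, blue and red stack, with its front edge from (237,295) to (323,273). The silver corner has its inner corner at about (577,172), and yellow ticks mark home. Next I'll compute the poses and the hover move.

```bash
cat >> h.py <<'E'
from scipy.spatial.transform import Rotation as Ro
def move(target,jawdir=None,xdown=True):
    """print turn & shift (tool axes) from now to target TCP with tool down and tool y along yaw jawdir(deg)"""
    st=r.get_state();R=Ro.from_quat(st['eef_rot'])
    out=R
    if jawdir is not None:
        best=None
        for k in(0,180):
            a=np.radians(jawdir+k);x=np.array([0,0,-1.]);y=np.array([np.cos(a),np.sin(a),0]);T=Ro.from_matrix(np.c_[x,y,np.cross(x,y)])
            v=np.degrees((R.inv()*T).as_rotvec())
            if best is None or np.linalg.norm(v)<np.linalg.norm(best[0]): best=(v,T)
        print('turn',np.round(best[0],2)); out=best[1]
    d=np.array(target)-st['tool_pos']
    print('shift now-axes cm',np.round(R.inv().apply(d)*100,2),'after-turn axes',np.round(out.inv().apply(d)*100,2))
def st():
    s=r.get_state();R=Ro.from_quat(s['eef_rot']).as_matrix()
    print('t',round(s['clock'],2),'pos',np.round(s['tool_pos'],4),'F',np.round(s['contact_force'],1),'M',np.round(s['moment'],2),'op',round(s['opening'],2))
    print('toolaxes yaw of y',np.degrees(np.arctan2(R[1,1],R[0,1])).round(2),'z',np.round(R[:,2],3),'x',np.round(R[:,0],3)); return s
E
python3 - <<'E'
from h import *
s=load('top0')
g=lambda u,v,z:p2w(s,(220+u/4.5-.39,130+v/4.5-.39),z)
a=g(237,296,.007);b=g(324,273,.007);print('front L,R',a,b,np.linalg.norm(a-b))
d=(b-a);print('board yaw',np.degrees(np.arctan2(d[0],-d[1])))
m=(a+b)/2;n=np.array([-d[1],d[0],0]);n/=np.linalg.norm(n);print('front mid',m,'margin',m+.017*n,n)
ic=g(577,173,.010);e1=g(475,173,.01);e2=g(580,300,.01);print('corner',ic,e1,e2,ic-e1,ic-e2)
st();move([*(m-.02*n)[:2],.22],np.degrees(np.arctan2(d[1],d[0])))
w=r.snapshot('wrist');print(w['fov_y'],w['cx'],w['cy'],np.round(w['tool_from_camera'],3))
E
```

```text
front L,R [0.51488617 0.20953565 0.007     ] [0.54341848 0.11391738 0.007     ] 0.09978449852675045
board yaw 16.615004285907602
front mid [0.52915232 0.16172651 0.007     ] margin [0.54544253 0.16658748 0.007     ] [0.95824773 0.28593932 0.        ]
corner [ 0.66485402 -0.16657074  0.01      ] [ 0.66180785 -0.05172901  0.01      ] [ 0.51963566 -0.17176234  0.01      ] [ 0.00304617 -0.11484173  0.        ] [0.14521836 0.0051916  0.        ]
t 0.1 pos [ 0.2596 -0.5679  0.249 ] F [-0.2 -0.3 -0.4] M [-0.05 -0.01  0.01] op 1.0
toolaxes yaw of y -65.43 z [-0.909 -0.416  0.   ] x [-0.001  0.001 -1.   ]
turn [7.96 0.01 0.09]
shift now-axes cm [  2.98 -55.42 -52.88] after-turn axes [  2.9  -62.21 -44.69]
65.70646984690485 314.41494529715595 200.38568376470118 [[ 0.001  0.289 -0.957 -0.134]
 [ 1.     0.001  0.001 -0.002]
 [ 0.001 -0.957 -0.289 -0.075]
 [ 0.     0.     0.     1.   ]]
```

>>> {"op": "drive_tool", "data": {"deltas": [[[4,0,0],[0,-1.5,-2.5],8.8],[[4,0,0],[0,-1.9,-2.8],8.8],[[0,0,0],[0,-1.9,-2.8],8.8],[[0,0,0],[0,-1.9,-2.8],8.8],[[0,0,0],[0,-1.9,-2.8],8.8],[[0,0,0],[0,-1.9,-2.8],8.8],[[0,0,0],[0,-1.9,-2.8],8.8],[[0,0,0],[0,-1.9,-2.8],8.8],[[0,0,0],[0,-1.9,-2.8],8.8],[[0,0,0],[0,-1.9,-2.8],8.8],[[0,0,0],[0,-1.9,-2.8],8.8],[[0,0,0],[0,-1.9,-2.8],8.8]]}}

```text
clock: 1.15
tool_pos: [0.5108, -0.2533, 0.2496]
eef_rot: [-0.7, -0.102, 0.7, -0.102]
contact_force: [-0.1, -0.3, 0.0]
opening: 0.999
```

>>> {"op": "drive_tool", "data": {"deltas": [[[0,0,0],[0.2,-3.3,-1],6],[[0,0,0],[0.2,-3.3,-1],6],[[0,0,0],[0.2,-3.3,-1],6],[[0,0,0],[0.2,-3.3,-1],6],[[0,0,0],[0.2,-3.3,-1],6],[[0,0,0],[0.2,-3.3,-1],6],[[0,0,0],[0.2,-3.3,-1],6],[[0,0,0],[0.2,-3.3,-1],6],[[0,0,0],[0.2,-3.3,-1],6],[[0,0,0],[0.2,-3.3,-1],6],[[0,0,0],[0.2,-3.3,-1],6],[[0,0,0],[0,0,0],6]]}}

```text
clock: 2.15
tool_pos: [0.5112, 0.134, 0.2273]
eef_rot: [0.699, 0.108, -0.699, 0.104]
contact_force: [1.0, 1.2, -0.2]
opening: 0.682
```

```bash
cat >> h.py <<'E'
def wsnap(f):
    s0=r.get_state();w=r.snapshot('wrist');T=np.eye(4);T[:3,:3]=Ro.from_quat(s0['eef_rot']).as_matrix();T[:3,3]=s0['tool_pos']
    w['W']=T@np.array(w['tool_from_camera']);cv2.imwrite(f'pics/{f}.png',w['color'][:,:,::-1]);np.save(f'pics/{f}.npy',w,allow_pickle=True);return w
def wp2w(w,uv,z):
    f=foc(w);d=np.array([uv[0]-w['cx'],uv[1]-w['cy']],float);rr=np.hypot(*d);th=rr/f
    v=np.array([np.sin(th)*d[0]/rr,-np.sin(th)*d[1]/rr,-np.cos(th)]);v=w['W'][:3,:3]@v;c=w['W'][:3,3]
    return c+v*(z-c[2])/v[2]
def ww2p(w,P):
    f=foc(w);p=(np.linalg.inv(w['W'])@np.r_[P,1])[:3];th=np.arccos(-p[2]/np.linalg.norm(p));h=np.hypot(p[0],p[1])
    return np.array([w['cx']+f*th*p[0]/h,w['cy']-f*th*p[1]/h])
E
python3 - <<'E'
from h import *
st();w=wsnap('w1')
E
```

```text
t 2.15 pos [0.5112 0.134  0.2273] F [ 1.   1.2 -0.2] M [ 0.07 -0.01  0.02] op 0.68
toolaxes yaw of y -72.74 z [-0.955 -0.297 -0.002] x [ 0.     0.006 -1.   ]
```

View pics/w1.png

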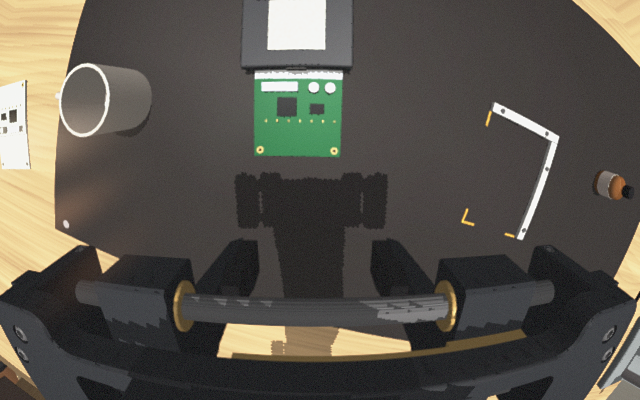

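The wrist view shows the board's front edge from (254,156) to (341,157), with the box front just behind the tail at row ~70. The corner bars meet at about (555,140). I'll rectify this view onto the mat plane and fit lines.

```bash
cat >> h.py <<'E'
def ortho(w,x0,x1,y0,y1,z,res=.0005):
    """rows: x from x1 down to x0; cols: y from y1 down to y0"""
    xs=np.arange(x1,x0,-res);ys=np.arange(y1,y0,-res);X,Y=np.meshgrid(xs,ys,indexing='ij')
    P=np.stack([X,Y,np.full_like(X,z),np.ones_like(X)],-1)@np.linalg.inv(w['W']).T
    f=foc(w);th=np.arccos(-P[...,2]/np.linalg.norm(P[...,:3],axis=-1));h=np.hypot(P[...,0],P[...,1])
    return cv2.remap(w['color'],(w['cx']+f*th*P[...,0]/h).astype('f4'),(w['cy']-f*th*P[...,1]/h).astype('f4'),cv2.INTER_LINEAR)
def green(w,x0,x1,y0,y1):
    o=ortho(w,x0,x1,y0,y1,.007).astype(int);m=((o[...,1]>o[...,0]+30)&(o[...,1]>o[...,2]+15)).astype('u1')
    m=cv2.morphologyEx(m,cv2.MORPH_CLOSE,np.ones((45,45)));n,l,s,c=cv2.connectedComponentsWithStats(m);k=1+np.argmax(s[1:,4])
    p=np.argwhere(l==k);(a,b),(ww,hh),ang=cv2.minAreaRect(p.astype('f4'));return np.array([x1-a*.0005,y1-b*.0005]),ww/2,hh/2,ang,cv2.boxPoints(((a,b),(ww,hh),ang))*[-.0005,-.0005]+[x1,y1]
E
python3 - <<'E'
from h import *
w=load('w1')
print(green(w,.48,.68,.08,.28))
for n,uv,z in[('fl',(254,156),.007),('fr',(341,157),.007),('boxfl',(243,66),.007),('boxfr',(351,68),.007),('boxtopL',(242,54),.035),('boxtopR',(353,55),.035)]: print(n,wp2w(w,uv,z).round(4))
o=ortho(w,.49,.72,-.22,0,.010,.0005)
cv2.imwrite('pics/c2.png',o[...,::-1])
E
```

```text
(array([0.5682217 , 0.17584907]), 90.17720031738281, 100.41055297851562, 15.945395469665527, array([[0.62536792, 0.1399623 ],
       [0.59778302, 0.23650943],
       [0.51107549, 0.21173584],
       [0.53866039, 0.11518871]]))
fl [0.5106 0.2113 0.007 ]
fr [0.5391 0.1139 0.007 ]
boxfl [0.6086 0.253  0.007 ]
boxfr [0.6406 0.1345 0.007 ]
boxtopL [0.6189 0.2505 0.035 ]
boxtopR [0.6502 0.1385 0.035 ]
```

View pics/c2.png

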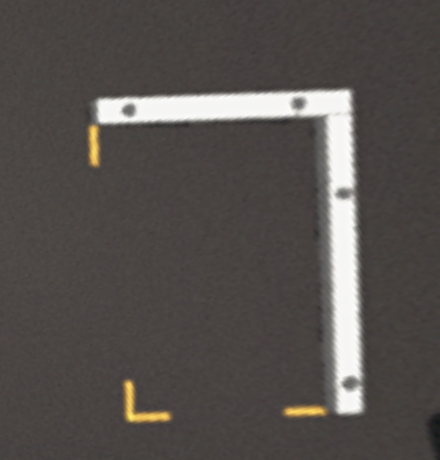

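The ortho crop puts the inner corner at pixel (325,117), i.e. x≈0.662, y≈-0.163, with a yaw of about 2°. The green fit is exactly 90×100 mm at a yaw of 15.95°.

Run:
```python
from h import *
st();n=np.array([np.cos(np.radians(15.95)),np.sin(np.radians(15.95))]);m=np.array([.5682,.1758])-.027*n
print(m);move([*m,.035],-74.05)
```

```text
t 2.2 pos [0.5114 0.1296 0.2273] F [-0.7  0.1  0.9] M [-0.01  0.04  0.02] op 0.68
toolaxes yaw of y -72.95 z [-0.956 -0.293 -0.   ] x [-0.     0.003 -1.   ]
[0.54223945 0.16838044]
turn [ 1.1  -0.02  0.15]
shift now-axes cm [19.24 -2.75 -4.08] after-turn axes [19.23 -2.88 -4.03]
```

>>> {"op": "drive_tool", "data": {"deltas": [[[1,0,0],[1,-0.5,-0.7],5],[[0,0,0],[2,-0.5,-0.7],5],[[0,0,0],[2.5,-0.5,-0.7],5],[[0,0,0],[2.5,-0.5,-0.7],5],[[0,0,0],[2.5,-0.5,-0.7],5],[[0,0,0],[2.5,-0.4,-0.5],5],[[0,0,0],[2,0,0],5],[[0,0,0],[1.5,0,0],5],[[0,0,0],[1,0,0],5],[[0,0,0],[0.5,0,0],5],[[0,0,0],[0,0,0],5],[[0,0,0],[0,0,0],5]]}}

```text
clock: 3.2
tool_pos: [0.5431, 0.1626, 0.048]
eef_rot: [0.701, 0.095, -0.7, 0.095]
contact_force: [0.0, -0.5, 0.3]
opening: 0.568
```

Run:
```python
from h import *
w=wsnap('w2')
st();n=np.array([np.cos(np.radians(15.95)),np.sin(np.radians(15.95))]);m=np.array([.5682,.1758])-.027*n
move([*m,.018],-74.05)
print(green(w,.48,.68,.08,.28)[:4])
```

```text
t 3.25 pos [0.5434 0.163  0.0484] F [ 0.2  0.  -0.4] M [ 0.02 -0.02 -0.06] op 0.57
toolaxes yaw of y -74.48 z [-0.964 -0.268 -0.001] x [ 0.001  0.    -1.   ]
turn [-0.43 -0.08 -0.01]
shift now-axes cm [ 3.04 -0.55 -0.03] after-turn axes [ 3.04 -0.55 -0.04]
(array([0.56866039, 0.17593869]), 88.87227630615234, 99.51771545410156, 15.945395469665527)
```

View pics/w2.png

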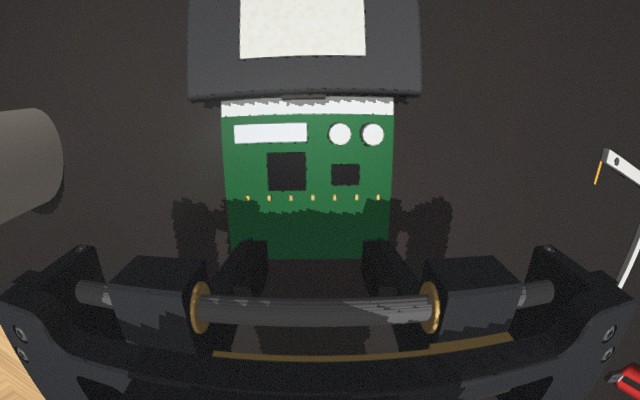

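The fingers straddle the margin, with the green front edge at row ~258 and the box edge at row ~97. I'll centre and go down.

>>> {"op": "drive_tool", "data": {"deltas": [[[-0.4,0,0],[0.8,-0.3,0],5],[[0,0,0],[0.8,-0.25,0],5],[[0,0,0],[0.6,0,0],5],[[0,0,0],[0.3,0,0],5],[[0,0,0],[0.1,0,0],5],[[0,0,0],[0.1,0,0],5],[[0,0,0],[0,0,0],5],[[0,0,0],[0,0,0],5]]}}

```text
clock: 3.92
tool_pos: [0.5413, 0.1685, 0.0208]
eef_rot: [0.7, 0.098, -0.7, 0.098]
contact_force: [0.5, 0.3, -0.3]
opening: 0.568
```

Run:
```python
from h import *
st();move([.54224,.16838,.018],-74.05)
```

```text
t 3.92 pos [0.5413 0.1685 0.0208] F [ 0.5  0.3 -0.3] M [-0.05 -0.04 -0.01] op 0.57
toolaxes yaw of y -74.04 z [-0.961 -0.275 -0.   ] x [ 0. -0. -1.]
turn [ 0.01 -0.02 -0.01]
shift now-axes cm [ 0.28  0.03 -0.09] after-turn axes [ 0.28  0.03 -0.09]
```

>>> {"op": "drive_tool", "data": {"deltas": [[[0,0,0],[0.1,0,0],5],[[0,0,0],[0.1,0,0],5],[[0,0,0],[0.06,0,0],5],[[0,0,0],[0.06,0,0],5],[[0,0,0],[0,0,0],5],[[0,0,0],[0,0,0],5],[[0,0,0],[0,0,0],5]]}}

```text
clock: 4.5
tool_pos: [0.5413, 0.1685, 0.018]
eef_rot: [0.7, 0.098, -0.7, 0.098]
contact_force: [-0.7, -0.5, 5.7]
opening: 0.569
```

>>> {"op": "drive_tool", "data": {"deltas": [[[0,0,0],[0.02,0,0],5],[[0,0,0],[0,0,0],5],[[0,0,0],[0,0,0],5]]}}

```text
clock: 4.75
tool_pos: [0.5413, 0.1685, 0.018]
eef_rot: [0.7, 0.098, -0.7, 0.098]
contact_force: [-1.2, -0.5, 6.4]
opening: 0.571
```

>>> {"op": "drive_tool", "data": {"deltas": [[[0,0,0],[0.05,0,0],5],[[0,0,0],[0,0,0],5],[[0,0,0],[0,0,0],5]]}}

```text
clock: 5.0
tool_pos: [0.5413, 0.1685, 0.0179]
eef_rot: [0.7, 0.098, -0.7, 0.098]
contact_force: [-2.3, -0.9, 10.8]
opening: 0.573
```

>>> {"op": "drive_tool", "data": {"deltas": [[[0,0,0],[0,0,0.05],5],[[0,0,0],[0,0,0.1],5],[[0,0,0],[0,0,0.15],5],[[0,0,0],[0,0,0.2],5],[[0,0,0],[0,0,0.2],5],[[0,0,0],[0,0,0.2],5],[[0,0,0],[0,0,0.1],5],[[0,0,0],[0,0,0],5],[[0,0,0],[0,0,0],5]]}}

```text
clock: 5.75
tool_pos: [0.5341, 0.1666, 0.018]
eef_rot: [0.702, 0.099, -0.698, 0.098]
contact_force: [3.1, 0.7, 6.5]
opening: 0.566
```

Run:
```python
from h import *
st();w=wsnap('w3');s=snap('top','top1');print(green(w,.46,.66,.08,.28)[:4])
a=load('w2');a=ortho(a,.46,.68,.08,.28,.035);b=ortho(w,.46,.68,.08,.28,.035)
t0=load('top0')['color'][135:182,255:300].astype(int);t1=s['color'][135:182,255:300];print(abs(t0-t1).max(2)[:35].max(1))
```

```text
t 5.75 pos [0.5341 0.1666 0.018 ] F [3.1 0.7 6.5] M [ 0.05 -0.39  0.  ] op 0.57
toolaxes yaw of y -74.03 z [-0.961 -0.275 -0.006] x [ 0.005  0.002 -1.   ]
(array([0.56166982, 0.17415567]), 88.32283782958984, 99.10562896728516, 15.945395469665527)
[  5  16  20  46  12  62  56  13  53  13  11  27  25  73  17  30  15  49
  24  16  13  11   9  39  56  26   9   7 105 197 180 175 170 189 186]
```

>>> {"op": "drive_tool", "data": {"deltas": [[[0,0,0],[0.03,0,0.1],5],[[0,0,0],[0,0,0.2],5],[[0,0,0],[0,0,0.2],5],[[0,0,0],[0,0,0.2],5],[[0,0,0],[0,0,0.2],5],[[0,0,0],[0,0,0.2],5],[[0,0,0],[0,0,0.2],5],[[0,0,0],[0,0,0.1],5],[[0,0,0],[0,0,0],5]]}}

```text
clock: 6.6
tool_pos: [0.5211, 0.1629, 0.0179]
eef_rot: [0.703, 0.099, -0.698, 0.098]
contact_force: [1.8, -0.2, 8.2]
opening: 0.571
```

```bash
cat >> h.py <<'E'
def reds(s):
    c=s['color'].astype(int)[130:170,250:300];m=(c[...,0]>c[...,1]+60)&(c[...,0]>c[...,2]+60);p=np.argwhere(m);b=(c[...,2]>c[...,0]+30);q=np.argwhere(b)
    return len(p),p.mean(0).round(2),len(q),q.mean(0).round(2)
E
python3 - <<'E'
from h import *
st();w=wsnap('w4');s=snap('top','top2');print(green(w,.44,.66,.06,.28)[:4])
for f in('top0','top1','top2'): print(reds(load(f)))
E
```

```text
t 6.6 pos [0.5211 0.1629 0.0179] F [ 1.8 -0.2  8.2] M [ 0.1  -0.47  0.02] op 0.57
toolaxes yaw of y -74.04 z [-0.961 -0.275 -0.007] x [ 0.007  0.002 -1.   ]
(array([0.54875, 0.1705 ]), 88.25416564941406, 99.0369644165039, 15.945394515991211)
(155, array([15.57, 19.15]), 59, array([19.51, 25.39]))
(155, array([15.51, 19.19]), 57, array([19.77, 25.65]))
(154, array([15.56, 19.23]), 59, array([19.92, 25.88]))
```

>>> {"op": "drive_tool", "data": {"deltas": [[[0,0,0],[0,0,0.1],5],[[0,0,0],[0,0,0.25],5],[[0,0,0],[0,0,0.25],5],[[0,0,0],[0,0,0.25],5],[[0,0,0],[0,0,0.25],5],[[0,0,0],[0,0,0.25],5],[[0,0,0],[0,0,0.25],5],[[0,0,0],[0,0,0.25],5],[[0,0,0],[0,0,0.25],5],[[0,0,0],[0,0,0.1],5],[[0,0,0],[0,0,0],5]]}}

```text
clock: 7.62
tool_pos: [0.5, 0.1569, 0.0179]
eef_rot: [0.703, 0.099, -0.698, 0.098]
contact_force: [2.2, 0.8, 9.0]
opening: 0.563
```

Run:
```python
from h import *
st();w=wsnap('w5');s=snap('top','top3');print(green(w,.42,.66,.04,.26)[:4])
print(reds(s))
```

```text
t 7.62 pos [0.5    0.1569 0.0179] F [2.2 0.8 9. ] M [ 0.06 -0.47  0.02] op 0.56
toolaxes yaw of y -74.04 z [-0.961 -0.275 -0.007] x [ 0.007  0.002 -1.   ]
(array([0.52761792, 0.16446226]), 88.25415802001953, 99.03697204589844, 15.945395469665527)
(153, array([15.63, 19.24]), 57, array([19.68, 26.16]))
```

>>> {"op": "drive_tool", "data": {"deltas": [[[0,0,0],[0,0,0.1],5],[[0,0,0],[0,0,0.2],5],[[0,0,0],[0,0,0.2],5],[[0,0,0],[0,0,0.2],5],[[0,0,0],[0,0,0.2],5],[[0,0,0],[0,0,0.2],5],[[0,0,0],[0,0,0.2],5],[[0,0,0],[0,0,0.2],5],[[0,0,0],[0,0,0.2],5],[[0,0,0],[0,0,0.2],5],[[0,0,0],[0,0,0.1],5],[[0,0,0],[0,0,0],5]]}}

```text
clock: 8.72
tool_pos: [0.4805, 0.1513, 0.0178]
eef_rot: [0.703, 0.099, -0.698, 0.098]
contact_force: [2.7, 0.0, 10.7]
opening: 0.567
```

Run:
```python
from h import *
st();w=wsnap('w6');s=snap('top','top4');print(green(w,.41,.66,.04,.26)[:4])
print(reds(s))
n=np.array([np.cos(np.radians(15.95)),np.sin(np.radians(15.95))]);
cv2.imwrite('pics/v6.png',np.vstack([w['color'][:230],cv2.resize(s['color'][130:210,220:395],(640,293),interpolation=cv2.INTER_CUBIC)])[...,::-1])
```

```text
t 8.72 pos [0.4805 0.1513 0.0178] F [ 2.7  0.  10.7] M [ 0.05 -0.44 -0.  ] op 0.57
toolaxes yaw of y -74.04 z [-0.961 -0.275 -0.007] x [ 0.006  0.002 -1.   ]
(array([0.50821227, 0.15888208]), 88.1167984008789, 98.96827697753906, 15.945394515991211)
(155, array([15.8 , 19.32]), 60, array([19.55, 26.  ]))
```

View pics/v6.png

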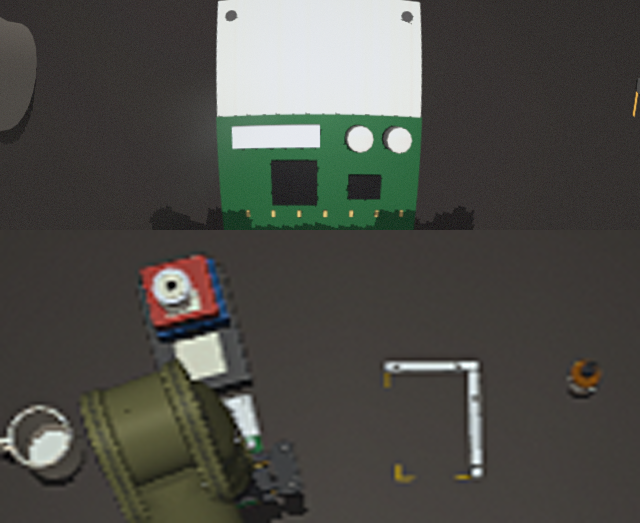

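The board is fully out: the bare tail is visible to its end at the picture's top edge, and the stack is standing level. I'll pull a bit more, then turn it square.

>>> {"op": "drive_tool", "data": {"deltas": [[[0,0,0],[0,0,0.15],5],[[0,0,0],[0,0,0.3],5],[[0,0,0],[0,0,0.3],5],[[0,0,0],[0,0,0.3],5],[[0,0,0],[0,0,0.3],5],[[0,0,0],[0,0,0.2],5],[[0,0,0],[0,0,0],5]]}}

```text
clock: 9.4
tool_pos: [0.4654, 0.147, 0.0178]
eef_rot: [0.702, 0.099, -0.698, 0.098]
contact_force: [1.0, 1.1, 12.9]
opening: 0.57
```

>>> {"op": "drive_tool", "data": {"deltas": [[[0.6,0,0],[0,0.1,0],5],[[1.2,0,0],[0,0.2,0],5],[[1.2,0,0],[0,0.2,0],5],[[1.2,0,0],[0,0.2,0],5],[[1.2,0,0],[0,0.2,0],5],[[1.2,0,0],[0,0.2,0],5],[[1.2,0,0],[0,0.2,0],5],[[1.2,0,0],[0,0.2,0],5],[[1.2,0,0],[0,0.2,0],5],[[1.2,0,0],[0,0.2,0],5],[[1.2,0,0],[0,0.1,0],5],[[0,0,0],[0,0,0],5]]}}

```text
clock: 10.4
tool_pos: [0.468, 0.127, 0.0177]
eef_rot: [0.708, 0.021, -0.706, 0.02]
contact_force: [0.6, 0.2, 13.9]
opening: 0.568
```

Run:
```python
from h import *
st();w=wsnap('w7');print(green(w,.40,.62,.0,.26)[:4]);move([.505,-.09,.0178],-88)
```

```text
t 10.4 pos [0.468  0.127  0.0177] F [ 0.6  0.2 13.9] M [-0.12  0.01 -0.04] op 0.57
toolaxes yaw of y -86.69 z [-0.998 -0.058 -0.004] x [ 0.004  0.001 -1.   ]
(array([0.4960068 , 0.12839104]), 88.3900375366211, 98.96316528320312, 3.5763344764709473)
turn [ 1.34 -0.21  0.06]
shift now-axes cm [-2.000e-02  2.188e+01 -2.430e+00] after-turn axes [-1.000e-02  2.181e+01 -2.940e+00]
```

>>> {"op": "drive_tool", "data": {"deltas": [[[0,0,0],[-0.05,0.3,0],5],[[0,0,0],[0,0.5,-0.1],5],[[0,0,0],[0,0.7,-0.1],5],[[0,0,0],[0,0.8,-0.1],5],[[0,0,0],[0,0.8,-0.1],5],[[0,0,0],[0,0.8,-0.1],5],[[0,0,0],[0,0.8,-0.1],5],[[0,0,0],[0,0.8,-0.1],5],[[0,0,0],[0,0.8,-0.1],5],[[0,0,0],[0,0.7,-0.1],5],[[0,0,0],[0,0.5,-0.1],5],[[0,0,0],[0,0.3,0],5]]}}

```text
clock: 11.45
tool_pos: [0.4822, 0.0493, 0.0179]
eef_rot: [0.708, 0.021, -0.706, 0.021]
contact_force: [-0.2, 1.9, 9.5]
opening: 0.57
```

Run:
```python
from h import *
st();w=wsnap('w8');print(green(w,.40,.64,-.09,.16)[:4]);move([.505,-.09,.0178],-88)
```

```text
t 11.45 pos [0.4822 0.0493 0.0179] F [-0.2  1.9  9.5] M [0.32 0.05 0.1 ] op 0.57
toolaxes yaw of y -86.63 z [-0.998 -0.059 -0.003] x [ 0.003  0.001 -1.   ]
(array([0.50751202, 0.05333954]), 88.58011627197266, 99.03829193115234, 8.85795783996582)
turn [ 1.34 -0.16  0.01]
shift now-axes cm [ 1.000e-02  1.398e+01 -1.470e+00] after-turn axes [ 1.000e-02  1.394e+01 -1.790e+00]
```

>>> {"op": "drive_tool", "data": {"deltas": [[[0.6,0,0],[0,0.2,0],5],[[1.2,0,0],[0,0.4,-0.1],5],[[1.2,0,0],[0,0.6,-0.1],5],[[1.2,0,0],[0,0.6,-0.1],5],[[1.2,0,0],[0,0.6,-0.15],5],[[1.2,0,0],[0,0.6,-0.15],5],[[1.2,0,0],[0,0.6,-0.15],5],[[1.2,0,0],[0,0.6,-0.15],5],[[1.2,0,0],[0,0.6,-0.15],5],[[1.2,0,0],[0,0.6,-0.15],5],[[0.6,0,0],[0,0.4,-0.1],5],[[0,0,0],[0,0.2,0],5]]}}

```text
clock: 12.5
tool_pos: [0.4926, -0.0114, 0.0179]
eef_rot: [0.706, -0.053, -0.704, -0.054]
contact_force: [0.3, 2.9, 9.2]
opening: 0.567
```

Run:
```python
from h import *
st();w=wsnap('w9');print(green(w,.40,.66,-.15,.1)[:4]);move([.505,-.09,.0178],-88)
```

```text
t 12.5 pos [ 0.4926 -0.0114  0.0179] F [0.3 2.9 9.2] M [ 0.31 -0.01  0.06] op 0.57
toolaxes yaw of y -98.66 z [-0.989  0.151 -0.003] x [ 0.003  0.    -1.   ]
(array([ 0.51455008, -0.00895151]), 88.39839935302734, 98.93965911865234, 3.468229293823242)
turn [-10.66  -0.18   0.02]
shift now-axes cm [ 0.01  7.56 -2.41] after-turn axes [ 0.01  7.88 -0.97]
```

>>> {"op": "drive_tool", "data": {"deltas": [[[0.4,0,0],[0,0.3,-0.2],5],[[0.5,0,0],[0,0.6,-0.3],5],[[0.5,0,0],[0,0.8,-0.4],5],[[0.5,0,0],[0,0.9,-0.45],5],[[0.5,0,0],[0,0.9,-0.45],5],[[0.5,0,0],[0,0.9,-0.45],5],[[0.5,0,0],[0,0.9,-0.45],5],[[0.5,0,0],[0,0.9,-0.45],5],[[0.5,0,0],[0,0.8,-0.4],5],[[0.5,0,0],[0,0.6,-0.3],5],[[0.4,0,0],[0,0.4,-0.2],5],[[0,0,0],[0,0,0],5]]}}

```text
clock: 13.55
tool_pos: [0.5169, -0.0989, 0.0179]
eef_rot: [0.703, -0.087, -0.701, -0.086]
contact_force: [0.4, -1.5, 8.2]
opening: 0.571
```

Run:
```python
from h import *
st();w=wsnap('w10');print(green(w,.42,.66,-.22,.03)[:4])
cv2.imwrite('pics/o10.png',ortho(w,.46,.70,-.22,.0,.008)[...,::-1])
```

```text
t 13.55 pos [ 0.5169 -0.0989  0.0179] F [ 0.4 -1.5  8.2] M [-0.34 -0.04  0.03] op 0.57
toolaxes yaw of y -104.03 z [-0.97   0.242 -0.003] x [ 0.003 -0.001 -1.   ]
(array([ 0.53527856, -0.09469511]), 88.540283203125, 99.20447540283203, 4.513988018035889)
```

View pics/o10.png

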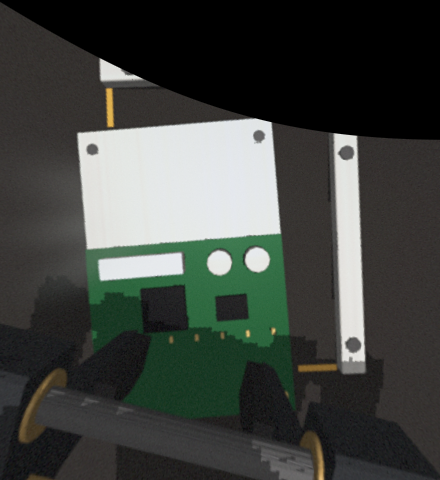

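The ortho view shows the board at a yaw of 4.5°, about 30 mm from the right bar and 20 mm short of the far bar. The fingers have slipped by about 18° relative to it, so I'll lift, realign and re-press.

>>> {"op": "drive_tool", "data": {"deltas": [[[0,0,0],[-0.3,0,0],5],[[0,0,0],[-0.8,0,0],5],[[-3,0,0],[-0.5,0,0.2],5],[[-4,0,0],[0,0,0.3],5],[[-4,0,0],[0,0,0.2],5],[[-4,0,0],[0,0,0.2],5],[[-3.5,0,0],[0,0,0],5],[[0,0,0],[0,0,0],5],[[0,0,0],[0,0,0],5]]}}

```text
clock: 14.35
tool_pos: [0.5069, -0.096, 0.0333]
eef_rot: [0.707, 0.028, -0.706, 0.028]
contact_force: [0.1, 0.5, 0.5]
opening: 0.569
```

Run:
```python
from h import *
st();w=wsnap('w11');print(green(w,.42,.66,-.22,.03)[:4])
move([.5074,-.0969,.0178],-85.5)
cv2.imwrite('pics/o11.png',ortho(w,.46,.70,-.22,.0,.010)[...,::-1])
```

```text
t 14.35 pos [ 0.5069 -0.096   0.0333] F [0.1 0.5 0.5] M [0.01 0.04 0.02] op 0.57
toolaxes yaw of y -85.51 z [-0.997 -0.078 -0.   ] x [ 0.  0. -1.]
(array([ 0.53483276, -0.0944931 ]), 88.8586654663086, 99.28086853027344, 4.763641834259033)
turn [-0.02 -0.01 -0.  ]
shift now-axes cm [ 1.54  0.09 -0.04] after-turn axes [ 1.54  0.09 -0.05]
```

View pics/o11.png

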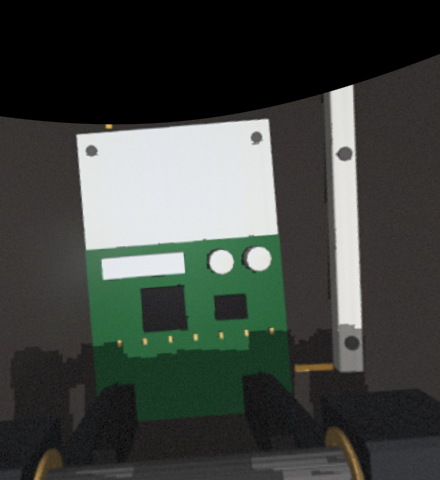

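Same scene after the lift, with the fingers re-centred and parallel to the board. Next I'll measure the bar lines by edge fitting.

Run:
```python
from h import *
def fit(w,nm):
    o=ortho(w,.46,.70,-.22,.0,.010).mean(2)
    P=[]
    for i in range(100,360,4):
        row=o[i,290:400]; k=np.argmax(row>150)
        if k: P.append((.70-i*.0005,-(290+k)*.0005))
    P=np.array(P)
    if len(P)>10:
        for _ in range(3):
            c=np.polyfit(P[:,0],P[:,1],1);e=P[:,1]-np.polyval(c,P[:,0]);P=P[abs(e)<max(.0006,e.std())]
        print(nm,'right bar yaw',np.degrees(np.arctan(c[0])).round(2),'y at .66,.52',np.polyval(c,[.66,.52]).round(4),len(P))
    Q=[]
    for j in range(110,310,4):
        col=o[60:180,j][::-1];k=np.argmax(col>150)
        if 0<k<119: Q.append((-j*.0005,.70-(180-k)*.0005))
    Q=np.array(Q)
    if len(Q)>10:
        for _ in range(3):
            c=np.polyfit(Q[:,0],Q[:,1],1);e=Q[:,1]-np.polyval(c,Q[:,0]);Q=Q[abs(e)<max(.0006,e.std())]
        print(nm,'far bar yaw',-np.degrees(np.arctan(c[0])).round(2),'x at y -.06,-.16',np.polyval(c,[-.06,-.16]).round(4),len(Q))
for f in('w1','w8','w9','w10','w11'): fit(load(f),f)
```

```text
w1 right bar yaw 2.08 y at .66,.52 [-0.1627 -0.1678] 65
w1 far bar yaw 2.13 x at y -.06,-.16 [0.6584 0.6621] 50
w8 right bar yaw 1.93 y at .66,.52 [-0.1634 -0.1681] 64
w8 far bar yaw 9.61 x at y -.06,-.16 [0.6487 0.6656] 4
w9 right bar yaw 2.05 y at .66,.52 [-0.1641 -0.1691] 50
w10 right bar yaw 2.05 y at .66,.52 [-0.1652 -0.1702] 56
w11 right bar yaw 2.0 y at .66,.52 [-0.165  -0.1699] 57
```

>>> {"op": "drive_tool", "data": {"deltas": [[[0,0,0],[0.6,0.1,0],5],[[0,0,0],[0.5,0,0],5],[[0,0,0],[0.3,0,0],5],[[0,0,0],[0.1,0,0],5],[[0,0,0],[0.06,0,0],5],[[0,0,0],[0.06,0,0],5],[[0,0,0],[0,0,0],5],[[0,0,0],[0,0,0],5]]}}

```text
clock: 15.07
tool_pos: [0.5066, -0.0972, 0.0178]
eef_rot: [0.707, 0.028, -0.707, 0.028]
contact_force: [-2.2, 0.5, 14.5]
opening: 0.568
```

>>> {"op": "drive_tool", "data": {"deltas": [[[0.5,0,0],[-0.05,0,0],5],[[1,0,0],[0,0,0],5],[[1,0,0],[0,0.1,-0.1],5],[[1,0,0],[0,0.2,-0.2],5],[[1,0,0],[0,0.3,-0.2],5],[[0.5,0,0],[0,0.3,-0.2],5],[[0,0,0],[0,0.3,-0.2],5],[[0,0,0],[0,0.3,-0.2],5],[[0,0,0],[0,0.2,-0.1],5],[[0,0,0],[0,0,0],5]]}}

```text
clock: 15.9
tool_pos: [0.5196, -0.1141, 0.0179]
eef_rot: [0.708, -0.003, -0.707, -0.003]
contact_force: [-0.2, 0.6, 8.9]
opening: 0.569
```

Run:
```python
from h import *
st();w=wsnap('w12');print(green(w,.42,.67,-.20,.03)[:4])
```

```text
t 15.9 pos [ 0.5196 -0.1141  0.0179] F [-0.2  0.6  8.9] M [0.01 0.08 0.02] op 0.57
toolaxes yaw of y -90.44 z [-1.     0.008 -0.001] x [ 0.001 -0.    -1.   ]
(array([ 0.54806557, -0.11397809]), 99.0640869140625, 88.38098907470703, 89.70001983642578)
```

>>> {"op": "drive_tool", "data": {"deltas": [[[0,0,0],[0,0,-0.1],5],[[0,0,0],[0,0,-0.1],5],[[0,0,0],[0,0,-0.1],5],[[0,0,0],[0,0,-0.1],5],[[0,0,0],[0,0,-0.1],5],[[0,0,0],[0,0,-0.1],5],[[0,0,0],[0,0,0],5]]}}

```text
clock: 16.53
tool_pos: [0.5242, -0.1142, 0.0179]
eef_rot: [-0.707, 0.003, 0.708, 0.003]
contact_force: [-2.5, 1.3, 11.0]
opening: 0.569
```

Run:
```python
from h import *
st();w=wsnap('w13');print(green(w,.42,.67,-.20,.03)[:4])
```

```text
t 16.53 pos [ 0.5242 -0.1142  0.0179] F [-2.5  1.3 11. ] M [ 0.15  0.52 -0.04] op 0.57
toolaxes yaw of y -90.46 z [-1.     0.008  0.001] x [-0.001 -0.    -1.   ]
(array([ 0.55275, -0.114  ]), 99.0, 88.5, 90.0)
```

>>> {"op": "drive_tool", "data": {"deltas": [[[-0.3,0,0],[0,0,-0.1],5],[[-0.3,0,0],[0,0,-0.1],5],[[-0.3,0,0],[0,0,-0.1],5],[[-0.3,0,0],[0,0,-0.1],5],[[0,0,0],[0,0,-0.1],5],[[0,0,0],[0,0,0],5]]}}

```text
clock: 17.08
tool_pos: [0.5277, -0.1145, 0.0178]
eef_rot: [-0.706, -0.004, 0.709, -0.005]
contact_force: [-4.7, -0.2, 12.3]
opening: 0.57
```

Run:
```python
from h import *
st();w=wsnap('w14');print(green(w,.42,.67,-.20,.03)[:4])
```

```text
t 17.08 pos [ 0.5277 -0.1145  0.0178] F [-4.7 -0.2 12.3] M [0.05 0.91 0.04] op 0.57
toolaxes yaw of y -89.28 z [-1.    -0.012  0.004] x [-0.004 -0.001 -1.   ]
(array([ 0.55596931, -0.1139445 ]), 88.51253509521484, 98.9367446899414, 0.8550973534584045)
```

>>> {"op": "drive_tool", "data": {"deltas": [[[-0.3,0,0],[-0.02,0.1,0],5],[[-0.3,0,0],[0,0.1,0],5],[[-0.3,0,0],[0,0.1,0],5],[[-0.3,0,0],[0,0.1,0],5],[[0,0,0],[0,0.1,0],5],[[0,0,0],[0,0,0],5]]}}

```text
clock: 17.63
tool_pos: [0.5288, -0.1181, 0.0179]
eef_rot: [-0.706, -0.013, 0.708, -0.012]
contact_force: [-3.6, 1.9, 9.6]
opening: 0.566
```

Run:
```python
from h import *
st();w=wsnap('w15');print(green(w,.42,.67,-.20,.03)[:4])
```

```text
t 17.63 pos [ 0.5288 -0.1181  0.0179] F [-3.6  1.9  9.6] M [0.27 0.68 0.03] op 0.57
toolaxes yaw of y -88.01 z [-0.999 -0.035  0.002] x [-0.002  0.001 -1.   ]
(array([ 0.55704025, -0.11654654]), 88.43461608886719, 99.02294158935547, 2.2025983333587646)
```

>>> {"op": "drive_tool", "data": {"deltas": [[[0,0,0],[0,0.1,0],5],[[0,0,0],[0,0.1,0],5],[[0,0,0],[0,0.1,0],5],[[0,0,0],[0,0.1,-0.05],5],[[0,0,0],[0,0,-0.1],5],[[0,0,0],[0,0,-0.1],5],[[0,0,0],[0,0,0],5]]}}

```text
clock: 18.27
tool_pos: [0.5289, -0.1202, 0.0179]
eef_rot: [-0.704, -0.014, 0.71, -0.011]
contact_force: [-6.7, 5.0, 14.5]
opening: 0.569
```

Run:
```python
from h import *
st();w=wsnap('w16');print(green(w,.42,.67,-.20,.03)[:4])
```

```text
t 18.27 pos [ 0.5289 -0.1202  0.0179] F [-6.7  5.  14.5] M [ 0.92  1.51 -0.15] op 0.57
toolaxes yaw of y -87.97 z [-0.999 -0.035  0.008] x [-0.008  0.003 -1.   ]
(array([ 0.55641182, -0.11822144]), 88.42027282714844, 98.90283966064453, 3.301866054534912)
```

>>> {"op": "drive_tool", "data": {"deltas": [[[0.5,0,0],[-0.04,0,0.05],5],[[0.8,0,0],[0,0,0.05],5],[[0.8,0,0],[0,0,0],5],[[0.8,0,0],[0,0,0],5],[[0,0,0],[0,0,0],5],[[0,0,0],[0,0,0],5]]}}

```text
clock: 18.82
tool_pos: [0.5307, -0.1208, 0.018]
eef_rot: [-0.706, 0.005, 0.708, 0.006]
contact_force: [-2.2, 4.7, 6.9]
opening: 0.569
```

Run:
```python
from h import *
st();w=wsnap('w17');print(green(w,.42,.67,-.20,.03)[:4])
cv2.imwrite('pics/o17.png',ortho(w,.46,.70,-.22,.0,.005)[...,::-1])
```

```text
t 18.82 pos [ 0.5307 -0.1208  0.018 ] F [-2.2  4.7  6.9] M [ 0.71  0.55 -0.06] op 0.57
toolaxes yaw of y -90.86 z [-1.     0.015  0.002] x [-0.002  0.002 -1.   ]
(array([ 0.55631691, -0.11820462]), 88.64109802246094, 99.01398468017578, 3.1798300743103027)
```

View pics/o17.png

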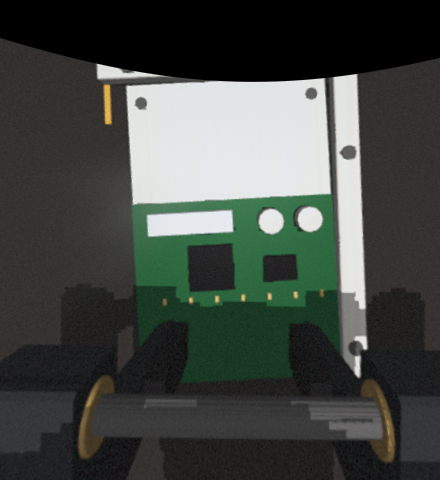

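The ortho view shows the tail on the far bar at row ~80, but the tail's right corner is still about 2–3 mm off the right bar (cols 328–333), with the front corner touching. I'll move the fingers to the tail and push it right from there.

>>> {"op": "drive_tool", "data": {"deltas": [[[0,0,0],[-0.5,0,0],5],[[0,0,0],[-1.5,0,0],5],[[-1,0,0],[-1.5,0,0],5],[[-1,0,0],[0,0,-1.5],5],[[-0.9,0,0],[0,0,-2.5],5],[[0,0,0],[0,-0.4,-2.5],5],[[0,0,0],[0,-0.3,-2.5],5],[[0,0,0],[0,0,-1],5],[[0,0,0],[1,0,0],5],[[0,0,0],[1,0,0],5],[[0,0,0],[0,0,0],5],[[0,0,0],[0,0,0],5]]}}

```text
clock: 19.87
tool_pos: [0.6288, -0.1139, 0.0313]
eef_rot: [-0.705, -0.012, 0.709, -0.012]
contact_force: [0.2, 0.1, -0.2]
opening: 0.564
```

Run:
```python
from h import *
st();move([.6312,-.1145,.016],-88)
```

```text
t 19.87 pos [ 0.6288 -0.1139  0.0313] F [ 0.2  0.1 -0.2] M [0.05 0.01 0.03] op 0.56
toolaxes yaw of y -88.07 z [-0.999 -0.034  0.005] x [-0.005 -0.    -1.   ]
turn [-0.07  0.27 -0.01]
shift now-axes cm [ 1.53  0.07 -0.24] after-turn axes [ 1.53  0.07 -0.24]
```

>>> {"op": "drive_tool", "data": {"deltas": [[[0,0.3,0],[0.6,0,0],5],[[0,0,0],[0.5,0,0],5],[[0,0,0],[0.2,0,0],5],[[0,0,0],[0.1,0,0],5],[[0,0,0],[0.1,0,0],5],[[0,0,0],[0.06,0,0],5],[[0,0,0],[0,0,0],5],[[0,0,0],[0,0,0],5]]}}

```text
clock: 20.53
tool_pos: [0.6316, -0.1134, 0.0175]
eef_rot: [0.709, 0.012, -0.705, 0.012]
contact_force: [-0.1, -1.1, 0.6]
opening: 0.566
```

>>> {"op": "drive_tool", "data": {"deltas": [[[0,0,0],[0.1,0,0],5],[[0,0,0],[0.05,0,0],5],[[0,0,0],[0.05,0,0],5],[[0,0,0],[0,0,0],5],[[0,0,0],[0,0,0],5]]}}

```text
clock: 20.95
tool_pos: [0.6318, -0.1134, 0.0161]
eef_rot: [0.709, 0.012, -0.705, 0.012]
contact_force: [-0.5, 0.2, 6.0]
opening: 0.569
```

Now I'll add a little press and push right, with a slight forward push.

>>> {"op": "drive_tool", "data": {"deltas": [[[0,0,0],[0.03,0,0],5],[[0,0,0],[0,0.1,0],5],[[0,0,0],[0,0.1,0],5],[[0,0,0],[0,0.1,0],5],[[0,0,0],[0,0.1,0],5],[[0,0,0],[0,0.1,0],5],[[0,0,0],[0,0,0],5],[[0,0,0],[0,0,0],5]]}}

```text
clock: 21.62
tool_pos: [0.6327, -0.1174, 0.0161]
eef_rot: [0.71, 0.013, -0.704, 0.012]
contact_force: [-0.5, 1.9, 5.6]
opening: 0.568
```

>>> {"op": "drive_tool", "data": {"deltas": [[[0,0,0],[0,0,-0.1],5],[[0,0,0],[0,0,-0.1],5],[[0,0,0],[0,0,-0.1],5],[[0,0,0],[0,0,0],5]]}}

```text
clock: 21.95
tool_pos: [0.6337, -0.1177, 0.016]
eef_rot: [0.708, 0.012, -0.706, 0.012]
contact_force: [-4.0, 1.9, 9.8]
opening: 0.565
```

>>> {"op": "drive_tool", "data": {"deltas": [[[0,0,0],[0,0.1,0],5],[[0,0,0],[0,0.1,0],5],[[0,0,0],[0,0.1,0],5],[[0,0,0],[0,0,0],5],[[0,0,0],[0,0,0],5]]}}

```text
clock: 22.37
tool_pos: [0.6354, -0.1203, 0.0161]
eef_rot: [0.709, 0.013, -0.705, 0.012]
contact_force: [-1.3, 1.7, 6.3]
opening: 0.57
```

Run:
```python
from h import *
st()
```

```text
t 22.37 pos [ 0.6354 -0.1203  0.0161] F [-1.3  1.7  6.3] M [ 0.25  0.26 -0.01] op 0.57
toolaxes yaw of y -88.0 z [-0.999 -0.035 -0.006] x [ 0.006  0.001 -1.   ]
```

>>> {"op": "drive_tool", "data": {"deltas": [[[0,0,0],[-0.5,0,0],5],[[0,0,0],[-1.5,0,0],5],[[0,0,0],[-2.5,0,0.5],5],[[0,0,0],[-2.5,0,2],5],[[0,0,0],[-2.5,0,3],5],[[0,0,0],[-2,0,3],5],[[0,0,0],[-1,0,3],5],[[0,0,0],[0,0,1.5],5],[[0,0,0],[0,0,0],5],[[0,0,0],[0,0,0],5]]}}

```text
clock: 23.2
tool_pos: [0.5047, -0.1262, 0.1404]
eef_rot: [0.709, 0.012, -0.705, 0.012]
contact_force: [0.7, -1.1, 0.4]
opening: 0.568
```

Run:
```python
from h import *
st();w=wsnap('w18');print(green(w,.46,.67,-.20,.0)[:4])
def edges(w):
    o=ortho(w,.48,.70,-.20,-.03,.010,.00025)
    return o
o=ortho(w,.48,.69,-.20,-.05,.007,.00027)
cv2.imwrite('pics/o18.png',o[...,::-1]);print(o.shape)
```

```text
t 23.2 pos [ 0.5047 -0.1262  0.1404] F [ 0.7 -1.1  0.4] M [ 0.05 -0.02 -0.02] op 0.57
toolaxes yaw of y -88.07 z [-0.999 -0.034 -0.007] x [ 0.007 -0.    -1.   ]
(array([ 0.55652671, -0.11872124]), 89.67926025390625, 99.48735046386719, 2.12109637260437)
(778, 556, 3)
```

View pics/o18.png

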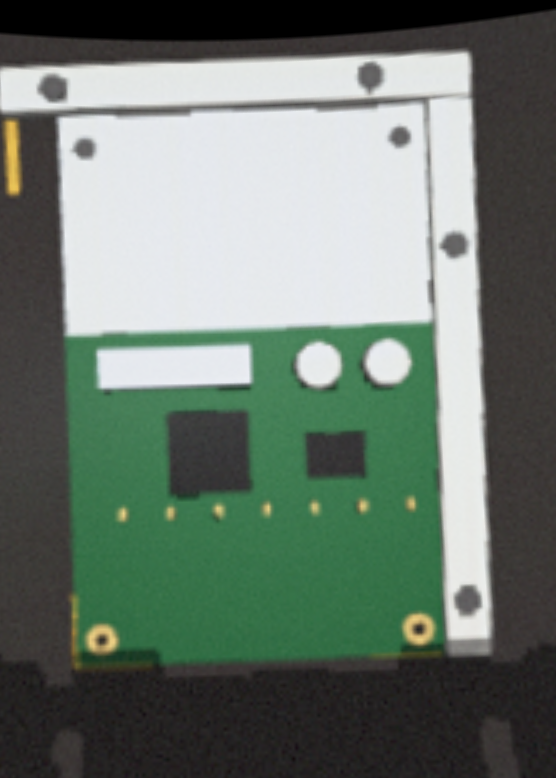

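The board looks seated: right edge flush along the right bar, tail at the far bar with a thin strip at rows ~104–116, which may just be the bar's face in view. I'll check the gaps numerically, with the parallax removed.

```bash
cat > gap.py <<'E'
from h import *
def gaps(w,y0=2.05):
    c,s=np.cos(np.radians(y0)),np.sin(np.radians(y0))
    o10,o5,o2,o7=[ortho(w,.48,.69,-.20,-.05,z,.00025).mean(2) for z in(.010,.005,.002,.007)]
    def line(o,p,d,L=.016,up=True):  # sample o from p along d, return profile
        t=np.arange(0,L,.00025);P=np.array(p)[:,None]+np.outer(d,t)
        return cv2.remap(o.astype('f4'),((-.05-P[1])/.00025).astype('f4')[None],((.69-P[0])/.00025).astype('f4')[None],cv2.INTER_LINEAR)[0]
    C=np.array([.6625,-.165])
    for a in(.015,.03,.05,.07,.09):
        p=C+[-.008*c-a*s,-.008*s+a*c];q=[c,s]
        x5=line(o5,p,q);x10=line(o10,p,q)
        lo=lambda x:np.argmin(x[16:48])+16
        k5=lo(x5);th=(x5[:8].mean()+x5[k5])/2;e5=np.argmax(x5<th)*.25;k=lo(x10);th=(x10[-12:].mean()+x10[k])/2;e10=(len(x10)-np.argmax(x10[::-1]<th))*.25
        print('far a',a,'tail edge',e5,'bar face',e10,'min',x5[k5].round())
    for a in(.02,.04,.06,.08,.1,.12,.14):
        p=C+[-a*c-.008*s,-a*s+.008*c];q=[s,-c];ob=o5 if a<.06 else o7
        x5=line(ob,p,q);x10=line(o10,p,q)
        th=200;e10=np.argmax(x10>175)*.25 if a>.06 else -1
        print('right a',a,np.round(x10[16:48:2]).astype(int),'bar',e10)
E
python3 - <<'E'
from gap import *
gaps(load('w18'))
E
```

```text
far a 0.015 tail edge 7.75 bar face 8.0 min 86.0
far a 0.03 tail edge 8.0 bar face 8.75 min 90.0
far a 0.05 tail edge 8.25 bar face 8.75 min 89.0
far a 0.07 tail edge 7.75 bar face 8.75 min 88.0
far a 0.09 tail edge 8.75 bar face 9.0 min 98.0
right a 0.02 [232 233 234 234 224 196 170 144 177 214 225 233 233 233 233 232] bar -1
right a 0.04 [232 233 234 234 215 188 153 138 170 197 217 193 160 130 110 103] bar -1
right a 0.06 [143 143 142 142 133 120 120 132 169 202 227 233 233 233 233 232] bar -1
right a 0.08 [ 90  89  88  88  87  88  96 112 157 203 222 233 233 233 233 233] bar 8.25
right a 0.1 [ 85  85  84  80  72  72  78 112 153 202 230 232 232 231 232 232] bar 8.25
right a 0.12 [ 81  80  79  77  76  76  87 105 159 208 223 231 232 233 232 232] bar 8.25
right a 0.14 [150 120  96  74  71  71  80 109 166 202 225 230 232 232 231 231] bar 3.0
```

Run:
```python
from h import *
s=snap('top','top9');print(reds(load('top0')),reds(s));t=snap('scene','scene9')
a=cv2.resize(load('top0')['color'][125:215,220:420],(400,180),interpolation=cv2.INTER_CUBIC);b=cv2.resize(s['color'][125:215,220:420],(400,180),interpolation=cv2.INTER_CUBIC)
c=[cv2.resize(x[170:310,280:460],(400,311),interpolation=cv2.INTER_CUBIC) for x in(load('scene0')['color'],t['color'])]
cv2.imwrite('pics/fin.png',np.vstack([np.hstack([a,b]),np.hstack(c)])[...,::-1])
```

```text
(155, array([15.57, 19.15]), 59, array([19.51, 25.39])) (153, array([15.75, 19.42]), 61, array([19.49, 25.77]))
```

View pics/fin.png

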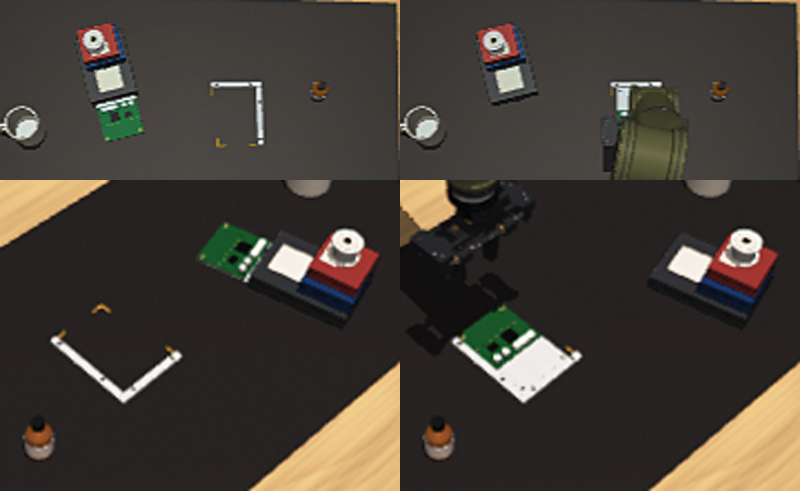

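Before and after side by side: the stack and reel stand in the same place, now level. The board fills the corner, and the bottle and mug haven't moved. Handing in.

```bash
python3 -c "
from h import *
st();print(r.finish_job())"
```

```text
t 23.35 pos [ 0.5061 -0.1256  0.1394] F [0.6 0.2 0.6] M [-0.02  0.09  0.03] op 0.57
toolaxes yaw of y -88.0 z [-0.999 -0.035 -0.007] x [ 0.007  0.    -1.   ]
the job is handed in; nothing more can be done
None
```

I drew the board out from under the stack at about 30 mm/s, squared it and pushed it into the metal corner. The job was handed in at 23.4 s with the gripper clear of everything.

- **Press and push forces:** Readings between moves were mostly 6–14 N down, peaking at 14.5 N. That is above the suggested 7–12 N and below the 25 N damage limit. Pushes against the bars read up to about 7 N, against the 15 N limit.
- **Board position:** The last wrist image gives a board yaw of 2.12°, against about 2.05° for the corner. The board's position is within about 0.3 mm of the computed home.
- **Far bar gap:** Measured along the tail, the gap came out at 0.25–1 mm. That is within image and calibration error, so I can't rule out a gap of a few tenths of a millimetre.
- **Right side:** I judged it flush by eye and from the pose fit; the direct edge scan there gave no usable gap figure.
- **Stack and bystanders:** The stack and reel are still standing. In the top view the red box moved only 0.2–0.3 pixel (under 1 mm), consistent with the stack settling level once the board was out. The bottle and mug look unmoved. The cutters were outside the final crops, but I never went near them.
- **Slips on the way:** The board's tail swung a few degrees while I dragged it sideways, so I realigned the grip once. For the last push I pressed on the bare tail, where the fingertips slid on the metal once it met the bars.

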